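# Draw a showcase door in on its peg stay

### The arm

A 6-joint arm with a two-finger parallel gripper is mounted at the origin on the work surface. World frame = base frame: x ahead of the robot, y to its left, z up, the work surface at z = 0. Lengths are in mm, angles in rad, forces in N, time in s.
With the tool pointing down it reaches from about 300 to 775 mm from the base axis. Payload 14.6 kg.
Tool frame: the origin (TCP) lies on the centre line of the jaws, within the pads' length; the fingertips stand manip.tcp_to_tips ahead of it and the grasp point (between the pads) lies 5 mm behind it (manip.tcp_to_tips is the distance from the TCP to the fingertips, in mm); z points along the fingers, y is the direction in which the jaws open and shut (so a half turn about z gives the same grasp; the last joint's range is limited). The gripper opens to 94 mm and grips with 3 to 60 N. Pads are 16 mm wide; open, the fingers measure 119 mm over their backs; the gripper's body (75 mm by 177 mm) begins 78 mm behind the grasp point.
Start: joints at [-1.176, 0.3, 1.521, -0, 1.321, -0.067], TCP at [245.05, -492.382, 219.446] pointing down, gripper open.
Joint ranges: [-3.03, 3.03], [-0.79, 2.21], [0.23, 2.52], [-1.04, 4.18], [0, 3.07], [-2.55, 2.55]. Speed limits (rad/s): [2.22, 2.22, 2.57, 3.14, 3.14, 3.14].

### API

Orientations are given as [roll, pitch, yaw] about the fixed x, y, z axes, in that order (R = Rz(yaw) Ry(pitch) Rx(roll)).
In Python, from cell import manip, optics, workorder gives the robot as it stands. The module is installed in compiled form; this text tells all that it offers.
- The arm moves only by the tool jog_arm, never from a script. Its argument "deltas" is text: rows parted by semicolons, each of 5 numbers parted by spaces: the shift along the tool's x, y, z in mm, then the turn about the tool's z in rad, then the finger opening in mm, from 0 to 94. In form: tx ty tz twist grip; .... A call has exactly 10 rows; each row is the pose to reach, as a shift and turn from the pose commanded when the call began, along the tool's axes at that moment; what a row does not reach only later rows make up. A row lasts 1/8 s, in which the tool goes at most 62.5 mm and 10.7 degrees, less where a joint would pass 70% of its speed; a pose out of reach is approached as far as the arm can. A call with a gripper value outside its range is refused whole. The fingers move at their own pace and stop on an object; "squeeze" is the grip in N (left out, the last holds). Time passes only in rows, so rows that repeat a pose let the fingers close, or fill a call up. It gives the time, the measured TCP pose, the force and the opening at its end, in the units of the state.
- manip.read_state(): the state, without advancing time (a new reading comes with each control period).
- optics.camera(name): name is "scene" or "top"; returns (picture, depth): 420x560x3 uint8, red, green, blue; 420x560 float32, mm along the optical axis (not along the pixel's ray), 0 where there is no reading.
- optics.get_calibration(name): a dict with "intrinsics" (3x3 intrinsics, pixels), "dist_coeffs" ([k1, k2, p1, p2, k3] as OpenCV has them; the pictures are not rectified), "R" (3x3) and "t" (3): a world point X has camera coordinates R X + t. Camera axes: x right, y down, z forward; pixel columns grow to the right and rows downward; lengths in mm; the calibration is good to about 2 mm. A picture is of the moment at which its call begins. get_calibration takes no time and is no camera call.
- workorder.sign_off(): hands the job in, once; it reports no verdict.
The state is a dict: "clock": time; "joints": joint angles; "qd": joint speeds; "effort": joint torques, N m; "eef_pos": TCP position; "eef_rot": TCP orientation; "wrist_force": force on the tool from outside, world axes, zero at the start; "moment": the same for the moment, N m; "finger_gap": finger opening in mm.
Only numpy, scipy, OpenCV 4.12 (cv2) and the standard library are available. Lean on these libraries where they do the work, as an engineer would, in place of code of your own. Each camera call takes 0.05 s, during which the arm holds its last target.

### The job

The glass door of the small oak showcase stands wide open to air the old radio valves, held by the steel stay on its top: the stay's end hole, the one nearest its knob, sits on the pin. Lift the stay off the pin, draw the door in and drop the second hole counted from the door over the pin, fully down, so that the stay lies flat again and holds the door about half as far open. Let go, and leave the things standing around where they are.

Things in the scene. Friction and masses are not known exactly. Their poses are not given: they have to be found in the camera images.
- case: Oak showcase with glass sides and radio valves inside, fixed to the table: 190 mm deep (x), 300 mm wide (y), 210 mm high. Origin at the centre of its underside, z up; its front, with the door, faces -x. Its flat top carries the pin and part of the stay.
- door (a joint): Opening of the glazed door (206 mm high, 300 mm wide, 20 mm thick, 0.7 to 1.4 kg) in rad: 0 shut against the front of the case, growing as its free edge swings out of the front (-x of the case); upright hinge at the +y front edge of the case, light friction (0.15 N m), no spring, stop at 1.7. With the stay's holes 1, 2, 3, 4 on the pin it reads 0.19, 0.46, 0.71, 0.95.
- door_hinge (a point): Point on the door's upright hinge axis, at the height of the seated stay's underside.
- pin (a point): The pin on the case's top: upright steel pin of 7.5 mm diameter with a domed tip, 25 mm behind the front edge and 100 mm from the hinge line. This point is on its axis, on top of the 17 mm wide collar (8 mm above the case's top) on which the stay rests; the tip is 11 mm higher. Does not move on the case.
- stay_pivot (a point): Joint of the stay on the door's top edge, 200 mm along the door from its hinge: the stay swivels level there (light friction) and its tail lifts (up to 1.2 rad, falls back by its own weight of about 180 g). Level with the stay's underside; x along the stay to the knob, z up from the stay.
- stay_knob (a point): Where to grasp the stay: centre of the upright round knob on its tail, 16 mm in diameter, 26 mm high, 238 mm along the stay from the pivot. The centre is 20 mm above the stay's underside, 28 mm above the case's top when the stay lies flat. Same axes as stay_pivot. The stay is a flat steel bar 22 mm wide and 4 mm thick (12 mm wide at the tail), with four 10.5 mm through holes in a row; off the pin it droops by at most 0.03 rad.
- hole1 (a point): Hole nearest the door, 120 mm along the stay from the pivot; point on the hole's axis, at the stay's underside. Same axes as stay_pivot.
- hole2 (a point): Second hole from the door, 145 mm from the pivot: the one to put over the pin. Point at the stay's underside.
- hole3 (a point): Third hole, 170 mm from the pivot. Point at the stay's underside.
- hole4 (a point): Last hole, nearest the knob, 195 mm from the pivot: on the pin at the start. Point at the stay's underside.
- carton: Bystander: upright cardboard valve box, 46 x 46 x 90 mm, standing on the case's top near the end away from the hinge. Origin at the centre of its underside.
- driver: Bystander: screwdriver lying on the table on the -y side of the case.
- mug: Bystander: white mug, 80 mm wide, 92 mm high, on the table on the +y side of the case. Origin at the centre of its underside.
- tray: Bystander: low grey open tray, 130 x 100 x 35 mm, on the table on the +y side of the case. Origin at the centre of its underside.

How it is judged:
By the outcome, as a careful person would: the job done as asked, in the order asked, and still so for the second after the job is handed in, with the robot touching nothing.
It also fails if it takes over 38 s, if anything falls off the work surface, if the arm or the gripper's body presses on something with over 40 N, if the wrist force passes 120 N, or if a joint passes its speed limit or range.

## Working session

There is one attempt and no reset: what is moved stays moved. The work goes in short steps, Python scripts to look and compute and a tool call to move; the robot and the scene stay as the last step left them, time stands still between calls to the robot, and variables do not carry over. Pictures are saved under pics/ and viewed, and the job is handed in when it is done.

Besides the shell and the picture viewer there is one more tool, called after "Emit:" as a command line: name --argument value ..., lists and objects as JSON in quotes. jog_arm: Moves the arm, as the interface text tells. Its arguments: {"type":"object","properties":{"deltas":{"type":"string"},"squeeze":{"type":"number"}},"required":["deltas"]}

```bash
mkdir -p pics
python3 - <<'E'
from cell import manip, optics
import cv2,numpy as np
s=manip.read_state()
for k in s: print(k,np.round(s[k],3))
print(manip.tcp_to_tips)
for n in("scene","top"):
    p,d=optics.camera(n); cv2.imwrite(f"pics/{n}0.png",p[:,:,::-1]); np.save(f"{n}0.npy",d); np.save(f"{n}0p.npy",p)
    c=optics.get_calibration(n); print(n,{k:np.round(c[k],3).tolist() for k in c})
E
```

```text
clock 0.0
joints [-1.176  0.3    1.522 -0.     1.321 -0.067]
qd [-0.     0.001  0.001 -0.     0.001  0.001]
effort [-0.0000e+00 -5.3181e+01 -3.5274e+01  7.1000e-02  2.4000e-02 -0.0000e+00]
eef_pos [ 244.954 -492.159  218.881]
eef_rot [-3.14  -0.     0.462]
wrist_force [ 0.488 -0.458 -0.156]
moment [ 0.017  0.001 -0.021]
finger_gap 94.045
14.0
scene {'intrinsics': [[462.937, 0.0, 281.536], [0.0, 462.937, 211.654], [0.0, 0.0, 1.0]], 'dist_coeffs': [-0.046, 0.0, 0.0, 0.0, 0.0], 'R': [[0.982, 0.187, 0.017], [0.141, -0.677, -0.722], [-0.124, 0.712, -0.691]], 't': [-625.266, 46.255, 1166.691]}
top {'intrinsics': [[395.099, 0.0, 273.0], [0.0, 395.099, 207.781], [0.0, 0.0, 1.0]], 'dist_coeffs': [-0.073, 0.0, 0.0, 0.0, 0.0], 'R': [[0.016, -1.0, -0.011], [-0.981, -0.014, -0.193], [0.193, 0.014, -0.981]], 't': [5.143, 652.303, 988.498]}
```

View pics/scene0.png

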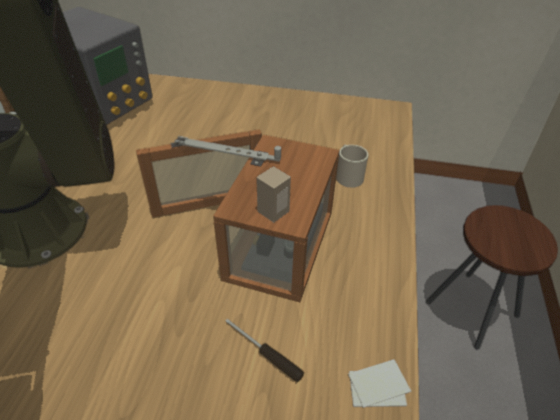

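View pics/top0.png

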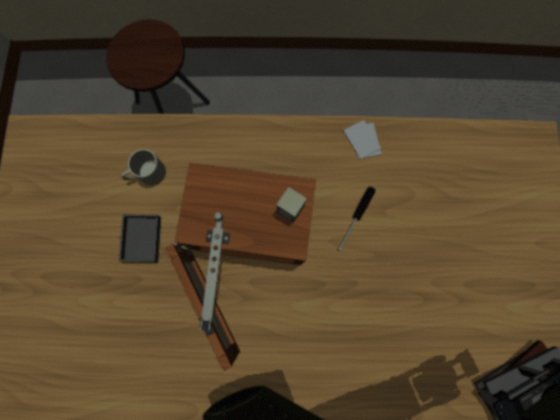

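The scene view shows the knob near (278,152), the pivot near (180,142) and the carton near (273,195). In the top view the knob is near (219,216), the pivot near (207,325), and the door runs from its hinge near (178,248) to (230,362). I'll zoom in next.

Run:
```python
import cv2,numpy as np
p=cv2.imread("pics/top0.png")[150:375,160:330]; cv2.imwrite("pics/topz.png",cv2.resize(p[20:170],None,fx=4,fy=4,interpolation=cv2.INTER_CUBIC)*1)
cv2.imwrite("pics/topz2.png",cv2.resize(p[130:220],None,fx=4,fy=4,interpolation=cv2.INTER_CUBIC))
q=cv2.imread("pics/scene0.png")[120:240,140:340]; cv2.imwrite("pics/scz.png",cv2.resize(q,None,fx=4,fy=4,interpolation=cv2.INTER_CUBIC))
```

```text
(no output)
```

View pics/topz.png

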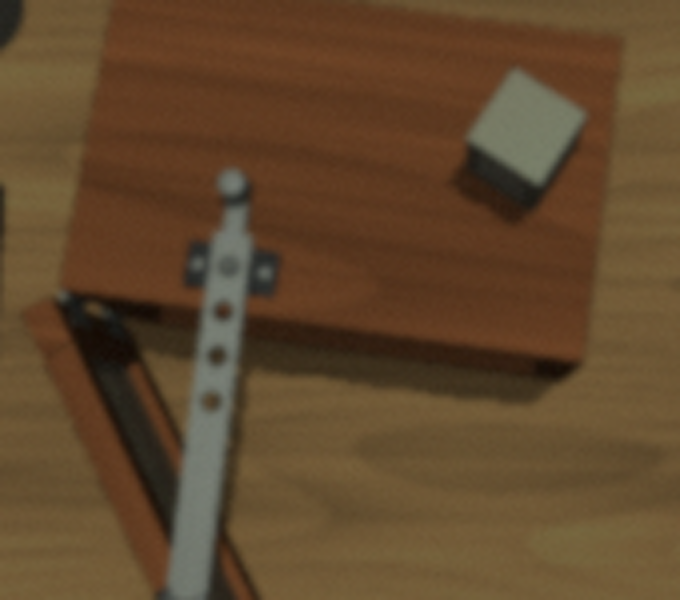

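View pics/topz2.png

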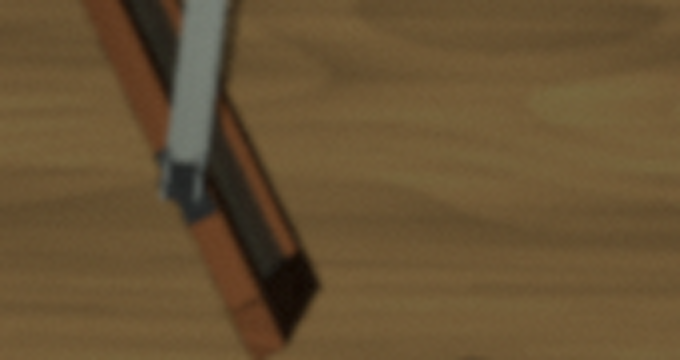

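View pics/scz.png

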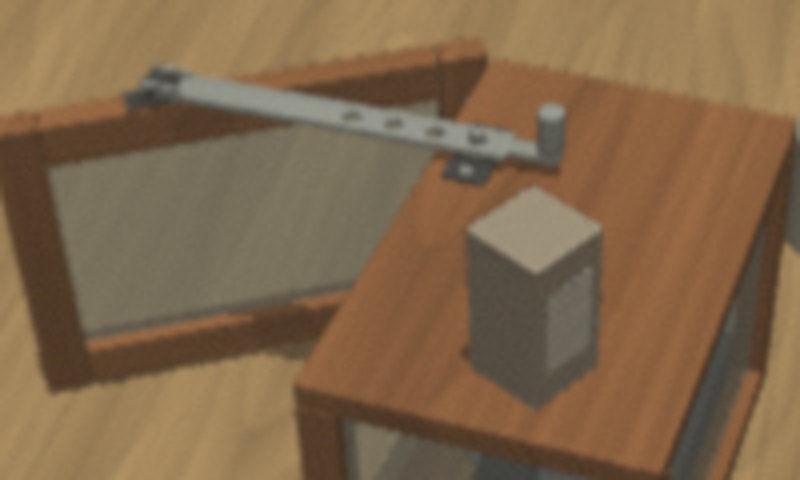

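```bash
cat > h.py <<'E'
import numpy as np,cv2
from cell import manip,optics
def ray(n,uv):
    c=optics.get_calibration(n); K=np.array(c["intrinsics"]);D=np.array(c["dist_coeffs"]);R=np.array(c["R"]);t=np.array(c["t"])
    x=cv2.undistortPoints(np.array(uv,float).reshape(-1,1,2),K,D).reshape(-1,2)
    return -R.T@t, np.c_[x,np.ones(len(x))]@R
def onz(n,uv,z):
    o,d=ray(n,uv); s=(z-o[2])/d[:,2]; return o+d*s[:,None]
def proj(n,X):
    c=optics.get_calibration(n); R=np.array(c["R"])
    return cv2.projectPoints(np.array(X,float).reshape(-1,1,3),cv2.Rodrigues(R)[0],np.array(c["t"]),np.array(c["intrinsics"]),np.array(c["dist_coeffs"]))[0].reshape(-1,2)
def unz(xy,ox,oy,f=4): xy=np.array(xy,float); return (xy+.5)/f-.5+[ox,oy]
E
python3 - <<'E'
from h import *
np.set_printoptions(precision=1,suppress=True)
T=lambda a:unz(a,160,170); S=lambda a:unz(a,140,120)
print("top holes4..1",onz("top",T([(229,266),(223,311),(217,356),(211,401)]),222))
print("sc holes4..1",onz("scene",S([(478,137),(435,132),(393,124),(352,117)]),222))
print("knob top", onz("top",T([(231,181)]),251),onz("scene",S([(551,108)]),251))
print("corners top FL FR BR",onz("top",T([(62,290),(580,362),(622,38)]),210))
print("corners sc FR BR BL FL",onz("scene",S([(298,385),(665,475),(795,120),(490,60)]),210))
print("pivot top",onz("top",unz([(187,178)],160,280),222),"sc",onz("scene",S([(165,80)]),222))
print("carton top",onz("top",T([(517,68),(585,117),(538,182),(468,135)]),300))
d=np.load("top0.npy");ds=np.load("scene0.npy")
def depth(n,D,uv):
    c=optics.get_calibration(n);o,r=ray(n,[uv]);return o+r[0]*D[int(round(uv[1])),int(round(uv[0]))]
print(depth("top",d,T((229,240))),depth("top",d,T((231,181))),depth("top",d,T((300,150))),depth("scene",ds,S((300,100))),depth("scene",ds,S((650,150))))
E
```

```text
top holes4..1 [[554.8 137.  222. ]
 [529.7 139.3 222. ]
 [504.7 141.5 222. ]
 [480.  143.8 222. ]]
sc holes4..1 [[554.7 139.8 222. ]
 [529.9 139.3 222. ]
 [504.8 141.8 222. ]
 [480.2 143.4 222. ]]
knob top [[597.8 133.3 251. ]] [[597.1 136.1 251. ]]
corners top FL FR BR [[541.  233.3 210. ]
 [505.5 -59.4 210. ]
 [692.4 -83.5 210. ]]
corners sc FR BR BL FL [[509.2 -61.8 210. ]
 [696.1 -85.1 210. ]
 [728.3 210.4 210. ]
 [540.8 232.7 210. ]]
pivot top [[363.8 152.1 222. ]] sc [[363.4 156.1 222. ]]
carton top [[650.9 -20.5 300. ]
 [625.3 -55.7 300. ]
 [591.  -31.7 300. ]
 [615.    4.4 300. ]]
[569.6 137.8 220.9] [597.7 133.2 251.8] [624.  101.1 208.5] [446.9 151.7 223.1] [649.9 163.1 210.6]
```

```bash
cat > geo.py <<'E'
from h import *
from scipy.optimize import least_squares
L={1:120,2:145,3:170,4:195}; TH={1:.19,2:.46,3:.71,4:.95}
def piv(th,b): return np.array([-200*np.sin(th)-b*np.cos(th),-200*np.cos(th)+b*np.sin(th)])
r=least_squares(lambda p:[np.linalg.norm(np.array([25+p[0],-100])-piv(TH[i],p[1]))-L[i] for i in L],[5,0])
a,b=r.x
PIN=np.array([25+a,-100.])
def stay(th):
    d=PIN-piv(th,b); return np.linalg.norm(d),np.arctan2(d[1],d[0])
YAW=-.118; Rz=np.array([[np.cos(YAW),-np.sin(YAW)],[np.sin(YAW),np.cos(YAW)]])
E
python3 - <<'E'
from geo import *
np.set_printoptions(precision=2,suppress=True)
print(a,b,r.fun)
T=lambda a:unz(a,160,170); S=lambda a:unz(a,140,120)
print("pin tip",onz("top",T([(229,265)]),228),onz("scene",S([(477,138)]),228))
pw=np.array([554.8,138.2])
for th in (.95,.46):
    l,ang=stay(th); P=pw+Rz@(piv(th,b)-PIN); k=P+238*np.array([np.cos(ang+YAW),np.sin(ang+YAW)])
    print(th,l,"stay yaw w",ang+YAW,"pivot",P,"knob",k,"hinge",pw-Rz@PIN)
# knob/mug colour
d=np.load("top0.npy");print(onz("top",[(145,158),(141,215)],92))
E
```

```text
0.5969997581203094 11.0856337987012 [ 0.03 -0.17  0.27 -0.13]
pin tip [[554.64 136.06 228.  ]] [[556.29 130.91 228.  ]]
0.95 194.8659373841305 stay yaw w -0.08042999800079605 pivot [360.56 153.86] knob [597.79 134.73] hinge [541.15 240.52]
0.46 144.8250969086748 stay yaw w 0.4206260318590681 pivot [422.6   79.06] knob [639.85 176.25] hinge [541.15 240.52]
[[778.17 361.25  92.  ]
 [622.48 359.11  92.  ]]
```

Emit:
jog_arm --deltas "20 -14 -55 0.05 94; 55 -37 -105 0.1 94; 100 -68 -140 0.16 94; 146 -99 -140 0.22 94; 192 -130 -140 0.28 94; 238 -162 -140 0.34 94; 284 -193 -140 0.4 94; 330 -224 -140 0.45 94; 376 -255 -140 0.5 94; 422 -287 -140 0.542 94" --squeeze 25

```text
clock: 1.35
eef_pos: [495.5, -45.7, 359.3]
eef_rot: [3.142, 0.0, -0.082]
wrist_force: [0.7, -1.8, -0.2]
finger_gap: 94.1
```

```bash
cat > rel.py <<'E'
from h import *
import sys
s=manip.read_state();p=np.array(s["eef_pos"]);y=s["eef_rot"][2]
c,n=np.cos(y),np.sin(y)
def rel(X,yaw=None):
    d=np.array(X)-p; return np.round([c*d[0]+n*d[1],n*d[0]-c*d[1],-d[2],0 if yaw is None else y-yaw],3)
E
python3 - <<'E'
from rel import *
print(s["clock"],p,s["eef_rot"],s["joints"],s["wrist_force"]); print(rel([597.8,134.7,237],-.08))
E
```

```text
1.35 [495.52100603 -45.65336388 359.2718702 ] [ 3.14159200e+00  2.80016528e-04 -8.17551457e-02] [-1.65476864e-01  1.12870893e-01  1.42644348e+00 -2.40826581e-05
  1.60255726e+00  1.48707385e+00] [ 0.68507279 -1.78291369 -0.16239154]
[ 8.72090e+01 -1.88103e+02  1.22272e+02 -2.00000e-03]
```

Emit:
jog_arm --deltas "22 -47 0 0 60; 44 -95 0 0 60; 66 -142 0 0 60; 88 -189.7 0 0 60; 88 -189.7 40 0 40; 88 -189.7 80 0 40; 88 -189.7 105 0 40; 88 -189.7 117 0 40; 88 -189.7 122 0 40; 88 -189.7 122 0 40"

```text
clock: 2.6
eef_pos: [598.1, 134.6, 238.1]
eef_rot: [-3.141, -0.001, -0.08]
wrist_force: [-0.6, 0.6, 0.3]
finger_gap: 40.1
```

Run:
```python
from rel import *
print(s["clock"],p,s["eef_rot"],s["wrist_force"]); print(rel([597.8,134.7,237],-.08))
p,_=optics.camera("scene"); cv2.imwrite("pics/s2.png",cv2.resize(p[100:220,180:360,::-1],None,fx=4,fy=4))
```

```text
2.6 [598.10685944 134.61015935 238.07299451] [-3.14141991e+00 -8.24187702e-04 -8.02398580e-02] [-0.55115913  0.64679061  0.30442768]
[-0.313 -0.065  1.073 -0.   ]
```

View pics/s2.png

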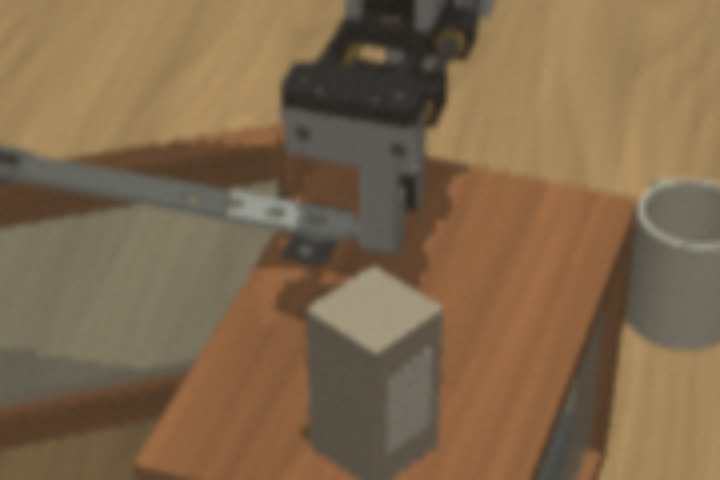

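The near finger is at (380,190), beside the knob at the tail's end and clear of the carton. I'll close the gripper.

Emit:
jog_arm --deltas "0 0 0 0 30; 0 0 0 0 22; 0 0 0 0 16; 0 0 0 0 10; 0 0 0 0 10; 0 0 0 0 10; 0 0 0 0 10; 0 0 0 0 10; 0 0 0 0 10; 0 0 0 0 10" --squeeze 25

```text
clock: 3.9
eef_pos: [597.9, 134.6, 237.5]
eef_rot: [-3.142, -0.0, -0.08]
wrist_force: [-0.1, -2.0, 3.5]
finger_gap: 15.6
```

Emit:
jog_arm --deltas "-0.4 0 -3 0 10; -0.9 0 -6 0 10; -1.4 0 -10 0 10; -2 0 -14 0 10; -2.5 0 -18 0 10; -3.1 0 -22 0 10; -3.6 0 -25 0 10; -4 0 -28 0 10; -4 0 -28 0 10; -4 0 -28 0 10"

```text
clock: 5.15
eef_pos: [594.0, 134.9, 265.4]
eef_rot: [-3.142, -0.0, -0.08]
wrist_force: [0.0, 0.0, -2.6]
finger_gap: 15.6
```

Run:
```python
from rel import *
print(s["clock"],p,s["eef_rot"],s["wrist_force"],s["moment"],s["finger_gap"])
p,_=optics.camera("scene"); cv2.imwrite("pics/s3.png",cv2.resize(p[100:220,160:340,::-1],None,fx=4,fy=4))
```

```text
5.15 [593.99737843 134.91724745 265.42468311] [-3.14154116e+00 -2.57190491e-04 -8.02836540e-02] [ 0.04689957  0.02685733 -2.59468998] [ 0.06979423 -0.22969309 -0.0506756 ] 15.582011028346669
```

View pics/s3.png

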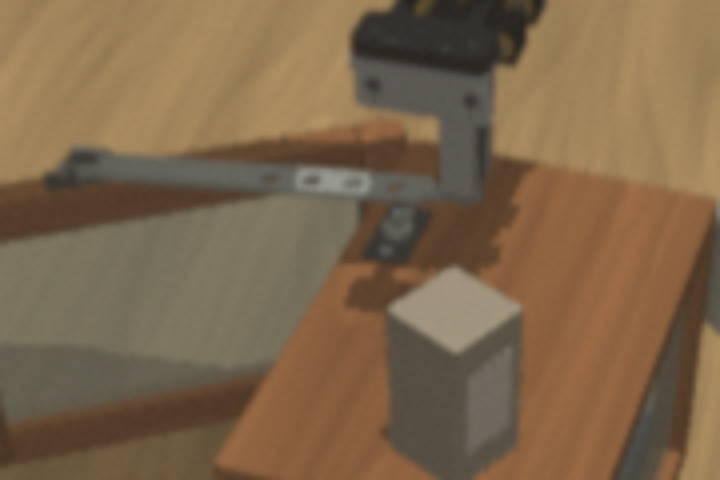

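The stay is off the pin: the bracket and pin show clear near (398,225), below the tail. Next I'll compute the pull path.

Run:
```python
from geo import *
pw=np.array([554.8,138.2])
def K(th):
    l,ang=stay(th); P=pw+Rz@(piv(th,b)-PIN); w=ang+YAW; return P+234*np.array([np.cos(w),np.sin(w)]),w
k0,w0=K(.95)
for i in range(21):
    th=.95-.49*i/20; k,w=K(th); d=k-k0
    print(round(th,3),np.round([np.cos(w0)*d[0]+np.sin(w0)*d[1],np.sin(w0)*d[0]-np.cos(w0)*d[1],w0-w],3))
```

```text
0.95 [ 0. -0.  0.]
0.925 [ 2.468 -0.91  -0.022]
0.901 [ 4.923 -1.94  -0.044]
0.876 [ 7.36  -3.092 -0.066]
0.852 [ 9.774 -4.368 -0.089]
0.827 [12.158 -5.77  -0.112]
0.803 [14.506 -7.301 -0.135]
0.778 [16.811 -8.962 -0.159]
0.754 [ 19.065 -10.755  -0.183]
0.729 [ 21.262 -12.682  -0.207]
0.705 [ 23.393 -14.744  -0.232]
0.68 [ 25.451 -16.941  -0.257]
0.656 [ 27.426 -19.276  -0.282]
0.631 [ 29.309 -21.747  -0.308]
0.607 [ 31.092 -24.356  -0.334]
0.583 [ 32.763 -27.101  -0.36 ]
0.558 [ 34.314 -29.983  -0.388]
0.533 [ 35.732 -33.     -0.415]
0.509 [ 37.007 -36.149  -0.443]
0.484 [ 38.127 -39.429  -0.472]
0.46 [ 39.079 -42.835  -0.501]
```

Emit:
jog_arm --deltas "2.5 -0.9 0 -0.022 10; 4.9 -1.9 0 -0.044 10; 7.4 -3.1 0 -0.066 10; 9.8 -4.4 0 -0.089 10; 12.2 -5.8 0 -0.112 10; 14.5 -7.3 0 -0.135 10; 16.8 -9 0 -0.159 10; 19.1 -10.8 0 -0.183 10; 21.3 -12.7 0 -0.207 10; 23.4 -14.7 0 -0.232 10"

```text
clock: 6.45
eef_pos: [618.6, 147.9, 265.4]
eef_rot: [-3.142, -0.0, 0.153]
wrist_force: [-0.7, 0.0, -2.4]
finger_gap: 15.2
```

Run:
```python
from geo import *
s=manip.read_state();print(s["clock"],s["eef_pos"],s["eef_rot"][2],s["wrist_force"],s["moment"],s["finger_gap"])
pw=np.array([554.8,138.2])
def K(th):
    l,ang=stay(th); P=pw+Rz@(piv(th,b)-PIN); w=ang+YAW; return P+234*np.array([np.cos(w),np.sin(w)]),w
k0,w0=K(.705);print(k0,w0)
for i in range(11):
    th=.705-.245*i/10; k,w=K(th); d=k-k0
    print(round(th,3),np.round([np.cos(w0)*d[0]+np.sin(w0)*d[1],np.sin(w0)*d[0]-np.cos(w0)*d[1],w0-w],3))
```

```text
6.45 [618.56869529 147.85820975 265.4381564 ] 0.1534451658461995 [-0.72003289  0.01926215 -2.43992683] [ 0.02016226  0.06325201 -0.00732769] 15.160203258127748
[618.30983495 147.87240636] 0.15113639636066034
0.705 [0. 0. 0.]
0.68 [ 2.507 -1.667 -0.025]
0.656 [ 4.965 -3.486 -0.05 ]
0.631 [ 7.365 -5.459 -0.076]
0.607 [ 9.699 -7.589 -0.102]
0.582 [11.956 -9.877 -0.129]
0.558 [ 14.126 -12.326  -0.156]
0.533 [ 16.199 -14.937  -0.184]
0.509 [ 18.163 -17.71   -0.212]
0.484 [ 20.005 -20.645  -0.24 ]
0.46 [ 21.714 -23.742  -0.269]
```

Run:
```python
from h import *
p,_=optics.camera("scene"); a=cv2.resize(p[100:220,160:340,::-1],None,fx=4,fy=4)
cv2.imwrite("pics/s4.png",a)
p,_=optics.camera("top"); cv2.imwrite("pics/t4.png",cv2.resize(p[190:330,160:300,::-1],None,fx=4,fy=4))
```

```text
(no output)
```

View pics/s4.png

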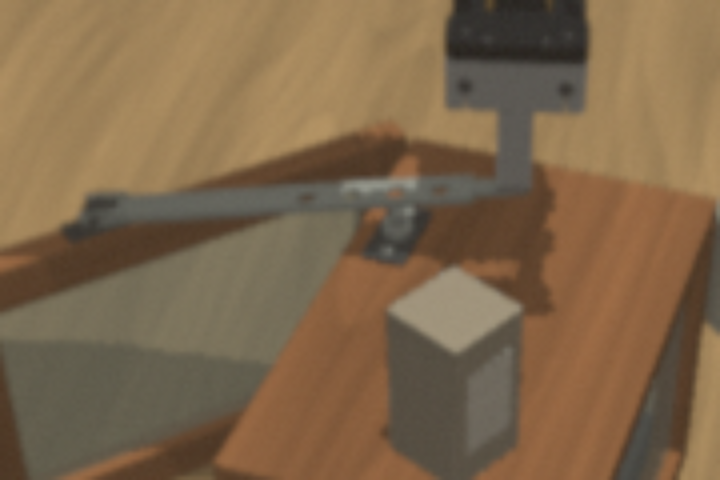

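View pics/t4.png

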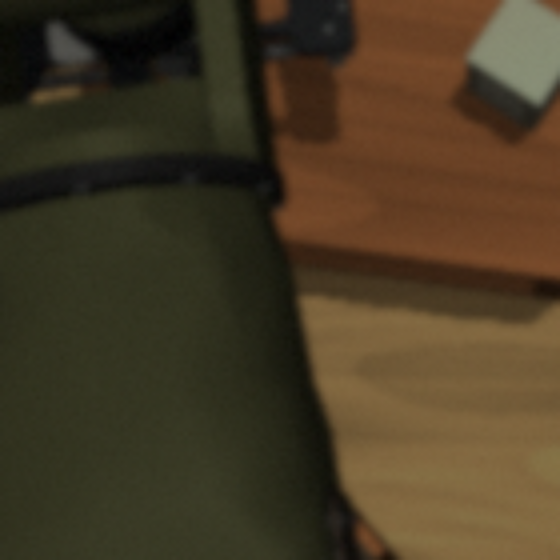

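The scene view shows the door following, with the stay over the pin bracket near (400,225). The top view is blocked by the arm. I'll continue.

Emit:
jog_arm --deltas "2.5 -1.7 0 -0.025 10; 5 -3.5 0 -0.05 10; 7.4 -5.5 0 -0.076 10; 9.7 -7.6 0 -0.102 10; 12 -9.9 0 -0.129 10; 14.1 -12.3 0 -0.156 10; 16.2 -14.9 0 -0.184 10; 18.2 -17.7 0 -0.212 10; 20 -20.6 0 -0.24 10; 21.7 -23.7 0 -0.269 10"

```text
clock: 7.8
eef_pos: [636.3, 174.6, 265.4]
eef_rot: [3.142, 0.0, 0.423]
wrist_force: [-1.7, -1.2, -2.3]
finger_gap: 14.9
```

Emit:
jog_arm --deltas "0 0 0 0 10; 0 0 0 0 10; 0 0 0 0 10; 0 0 0 0 10; 0 0 0 0 10; 0 0 0 0 10; 0 0 0 0 10; 0 0 0 0 10; 0 0 0 0 10; 0 0 0 0 10"

```text
clock: 9.05
eef_pos: [636.3, 174.4, 265.4]
eef_rot: [-3.142, 0.0, 0.421]
wrist_force: [1.5, 0.7, -2.8]
finger_gap: 15.1
```

Run:
```python
from h import *
s=manip.read_state();print(s["clock"],s["eef_pos"],s["eef_rot"][2],s["wrist_force"],s["moment"],s["finger_gap"])
p,_=optics.camera("scene"); np.save("s5.npy",p);a=cv2.resize(p[110:210,160:310,::-1],None,fx=5,fy=5,interpolation=cv2.INTER_CUBIC)
cv2.imwrite("pics/s5.png",a)
```

```text
9.05 [636.2551101  174.44863314 265.43640704] 0.4207934066138648 [ 1.54969599  0.73267695 -2.75808678] [ 0.24508155 -0.43896574 -0.00659132] 15.13856711197524
```

View pics/s5.png

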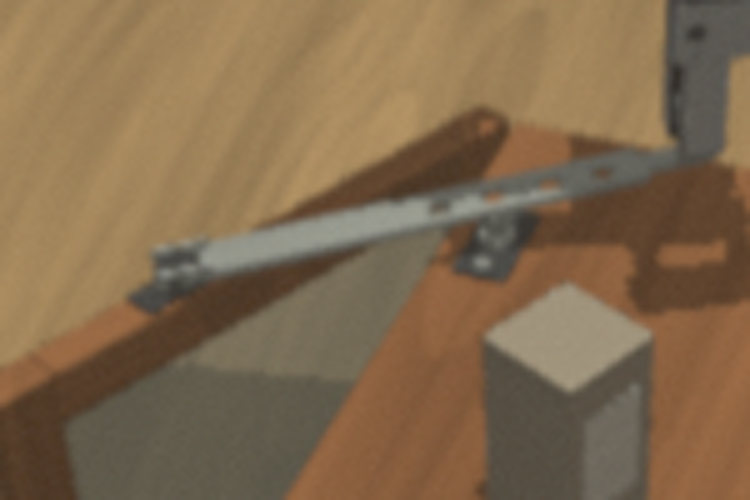

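Run:
```python
from geo import *
np.set_printoptions(precision=1,suppress=True)
S=lambda a:unz([a],160,110,5)
hs={1:(440,206),2:(493,197),3:(547,185),4:(601,173)}
pw=np.array([554.8,138.2]);w=.4208
l,ang=stay(.46);P=pw+Rz@(piv(.46,b)-PIN)
al=np.arctan2(28,236)
for i in hs:
    z=218+L[i]*np.sin(al)+4*np.cos(al); x=onz("scene",S(hs[i]),z)[0]
    e=P+(L[i]*np.cos(al)-4*np.sin(al))*np.array([np.cos(w),np.sin(w)]); print(i,x,"expected",e, "diff along/across",(x[:2]-e)@[np.cos(w),np.sin(w)],(x[:2]-e)@[-np.sin(w),np.cos(w)])
print(onz("scene",S((180,262)),222),P)
# predicted pin tip pixel
q=proj("scene",[[554.8,138.2,229]])[0]; print(((q-[160,110])+.5)*5-.5)
```

```text
1 [531.6 127.1 236.1] expected [530.9 127.5] diff along/across 0.43235246965339197 -0.677734232192679
2 [554.1 134.7 239.1] expected [553.6 137.7] diff along/across -0.7935693936833665 -2.9701750700055216
3 [576.5 144.5 242. ] expected [576.3 147.8] diff along/across -1.0828607716649132 -3.126275146985889
4 [599.1 154.5 244.9] expected [598.9 158. ] diff along/across -1.2602732670210917 -3.252635091779104
[[424.4  81.7 222. ]] [422.6  79.1]
[496.7 210.9]
```

Run:
```python
from h import *
np.set_printoptions(precision=1,suppress=True)
p,d=optics.camera("scene")
# points along stay by pixel in zoom
for xy in [(240,250),(300,237),(360,225),(400,216),(466,203),(520,191),(574,179),(630,168)]:
    u,v=unz([xy],160,110,5)[0]; o,r=ray("scene",[(round(u),round(v))]); dd=np.median([d[round(v)+j,round(u)+i] for i in(-1,0,1) for j in (0,)]); print(xy,o+r[0]*dd)
a=cv2.resize(p[135:165,235:295,::-1],None,fx=13,fy=13,interpolation=cv2.INTER_CUBIC); cv2.imwrite("pics/s6.png",a)
```

```text
(240, 250) [451.4  88.  227.1]
(300, 237) [474.7 102.2 228.5]
(360, 225) [500.7 108.6 233.2]
(400, 216) [517.1 115.9 235.9]
(466, 203) [543.4 129.8 238.2]
(520, 191) [566.6 137.9 241.4]
(574, 179) [586.3 152.6 242.2]
(630, 168) [612.5 157.7 248. ]
```

View pics/s6.png

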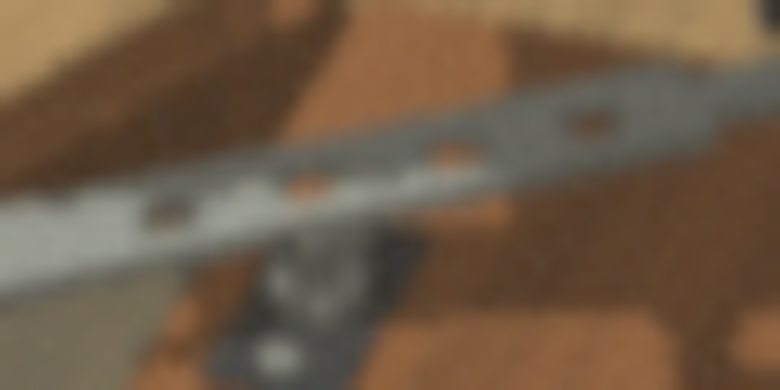

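```bash
cat > bar.py <<'E'
from geo import *
np.set_printoptions(precision=2,suppress=True)
pw=np.array([554.8,138.2])
def bar(p,d,th,al,n="scene"):
    l,ang=stay(th);P=pw+Rz@(piv(th,b)-PIN);w=ang+YAW
    H,W=d.shape;uu,vv=np.meshgrid(np.arange(W),np.arange(H))
    hsv=cv2.cvtColor(p,cv2.COLOR_RGB2HSV)
    o,r=ray(n,np.c_[uu.ravel(),vv.ravel()])
    X0=o+r*d.ravel()[:,None]
    # intersect rays with tilted top plane z=222+tan(al)*((xy-P).u)
    u=np.array([np.cos(w),np.sin(w)]);t=np.tan(al)
    nrm=np.array([-t*u[0],-t*u[1],1]);c=222-t*(P@u)
    s=(c-o@nrm)/(r@nrm);X=o+r*s[:,None]
    along=(X[:,:2]-P)@u;acr=(X[:,:2]-P)@[-u[1],u[0]]
    grey=(hsv[...,1].ravel()<75)
    m=grey&(abs(acr)<18)&(along>20)&(along<200)
    return along,acr,m,X0,hsv
E
python3 - <<'E'
from bar import *
from cell import optics
def rep(p,d,th,al):
    along,acr,m,X0,hsv=bar(p,d,th,al)
    for a0 in range(30,200,20):
        k=m&(along>a0)&(along<a0+20); print(a0,k.sum(),acr[k].mean() if k.any() else 0,np.percentile(acr[k],[3,97]) if k.any() else 0)
rep(np.load("scene0p.npy"),np.load("scene0.npy"),.95,0)
p,d=optics.camera("scene");np.save("s7p.npy",p);np.save("s7d.npy",d)
print();rep(p,d,.46,np.arctan2(28,236))
E
```

```text
30 63 -1.9228086182963 [-15.28  11.2 ]
50 63 -1.5341854805752007 [-14.38  12.04]
70 68 -1.6095069925331515 [-15.28  12.47]
90 72 -2.4731577467050236 [-17.21  12.64]
110 74 -1.7251901530820293 [-16.51  13.17]
130 77 -1.7605818597894751 [-17.19  14.05]
150 82 -0.43650489357814465 [-16.19  16.23]
170 70 -2.6133074335296347 [-16.94  11.21]
190 39 -2.1078418389082803 [-17.05  12.44]

30 76 -2.576582795345743 [-16.3   11.35]
50 78 -2.312887903672377 [-16.44  12.03]
70 78 -2.7903612178469746 [-17.01  11.93]
90 77 -2.5063907097039757 [-16.74  11.85]
110 76 -2.9716436331497573 [-16.88  11.39]
130 65 -3.7181933980478186 [-16.82   9.86]
150 62 -3.5360307168548215 [-16.27   8.98]
170 64 -3.57532007391222 [-15.88   8.89]
190 32 -3.152396099230409 [-15.55   9.28]
```

Run:
```python
from bar import *
for f,g,th,al in (("scene0p.npy","scene0.npy",.95,0),("s7p.npy","s7d.npy",.46,np.arctan2(28,236))):
    p,d=np.load(f),np.load(g)
    along,acr,m,X0,h=bar(p,d,th,al)
    ex=222+np.tan(al)*along
    for a0 in range(30,200,20):
        k=m&(along>a0)&(along<a0+20)&(acr>-9)&(acr<7); e=(X0[:,2]-ex)[k]; e=e[abs(e)<8]; print(a0,len(e),np.median(e).round(2),e.std().round(2))
    print()
```

```text
30 35 0.94 1.11
50 34 1.53 1.14
70 37 1.27 1.03
90 35 1.26 1.25
110 33 0.96 1.37
130 33 0.6 1.49
150 35 0.72 1.31
170 36 1.15 1.3
190 20 1.7 2.47

30 40 1.08 0.9
50 41 1.01 1.04
70 40 0.99 1.23
90 39 0.74 1.27
110 33 0.71 1.21
130 34 0.8 1.3
150 35 0.63 1.32
170 37 0.92 1.22
190 16 -0.14 1.63
```

Run:
```python
from bar import *
w=.4208;u=np.array([np.cos(w),np.sin(w)]);l,ang=stay(.46);P=pw+Rz@(piv(.46,b)-PIN);al=np.arctan2(28,236)
hs={1:(168,212),2:(306,187),3:(455,156),4:(594,124)}
for i in hs:
    z=218+L[i]*np.sin(al)+4*np.cos(al); x=onz("scene",unz([hs[i]],235,135,13),z)[0]
    e=P+(L[i]*np.cos(al)-4*np.sin(al))*u; dd=x[:2]-e; print(i,x,dd@u,dd@[-u[1],u[0]])
# seated reprojection check of same bias using detected blobs in scene0
q=proj("scene",[[*(P+(L[i]*np.cos(al)-4*np.sin(al))*u),218+L[i]*np.sin(al)+4*np.cos(al)] for i in hs]); print(((q-[235,135])+.5)*13-.5)
```

```text
1 [531.35 126.88 236.11] 0.10112089276806965 -0.7827674924348584
2 [553.75 134.88 239.06] -1.0049486562255574 -2.6297926437295076
3 [577.67 145.01 242.  ] 0.1397981613901048 -3.148848999876115
4 [599.95 155.15 244.95] -0.21150132776501232 -2.995003949068983
[[166.6  209.41]
 [308.77 177.38]
 [450.32 145.55]
 [591.22 113.9 ]]
```

Emit:
jog_arm --deltas "0.1 0 1 0 10; 0.3 0 2 0 10; 0.5 0 3 0 10; 0.6 0 4 0 10; 0.8 0 5 0 10; 0.9 0 6 0 10; 1 0 7 0 10; 1 0 7 0 10; 1 0 7 0 10; 1 0 7 0 10"

```text
clock: 10.45
eef_pos: [637.2, 174.8, 258.5]
eef_rot: [3.142, 0.0, 0.421]
wrist_force: [0.8, 0.6, 0.1]
finger_gap: 15.4
```

Run:
```python
from bar import *
s=manip.read_state();print(s["clock"],s["eef_pos"],s["eef_rot"][2],s["wrist_force"],s["moment"],s["finger_gap"])
p,d=optics.camera("scene");np.save("s8p.npy",p);np.save("s8d.npy",d)
a=cv2.resize(p[135:170,235:295,::-1],None,fx=13,fy=13,interpolation=cv2.INTER_CUBIC); cv2.imwrite("pics/s8.png",np.clip(a*1.5,0,255).astype(np.uint8))
w=.4208;u=np.array([np.cos(w),np.sin(w)]);P=pw+Rz@(piv(.46,b)-PIN);al=np.arctan2(21,236)
q=proj("scene",[[*(P+(L[i]*np.cos(al)-4*np.sin(al))*u),218+L[i]*np.sin(al)+4*np.cos(al)] for i in L]+[[*pw,229],[*pw,218]]); print(((q-[235,135])+.5)*13-.5)
```

```text
10.45 [637.16 174.84 258.49] 0.4208176791939666 [0.8  0.56 0.05] [-0.02  0.04 -0.02] 15.448644193969605
[[170.05 225.59]
 [312.38 197.  ]
 [453.95 168.62]
 [594.74 140.43]
 [317.26 224.05]
 [318.33 275.34]]
```

View pics/s8.png

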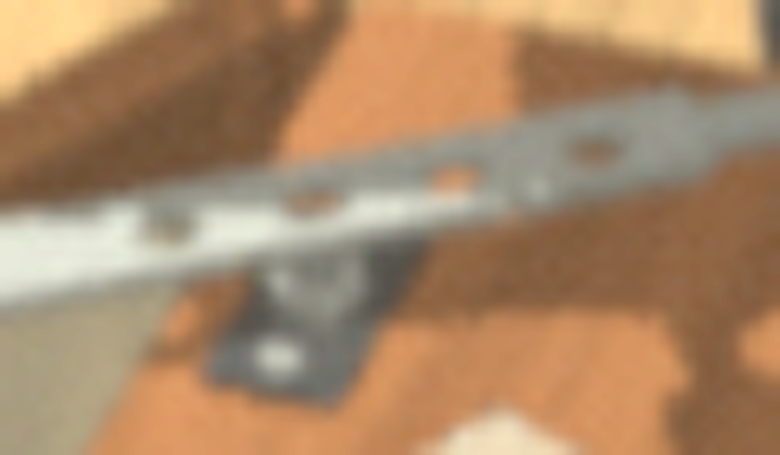

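Hole positions along the bar match the prediction to about 2 px. The vertical offset of about 9 px fits the bar's thickness partly hiding the holes. I'll lower onto the pin.

Emit:
jog_arm --deltas "0.3 0 2 0 10; 0.6 0 4 0 10; 0.9 0 6 0 10; 1.2 0 8 0 10; 1.5 0 10 0 10; 1.8 0 12 0 10; 2.1 0 14 0 10; 2.1 0 14 0 10; 2.1 0 14 0 10; 2.1 0 14 0 10"

```text
clock: 11.75
eef_pos: [639.0, 175.7, 244.5]
eef_rot: [-3.142, 0.0, 0.421]
wrist_force: [0.1, 0.2, -0.5]
finger_gap: 15.1
```

Run:
```python
from bar import *
s=manip.read_state();print(s["clock"],s["eef_pos"],s["eef_rot"][2],s["wrist_force"],s["moment"],s["finger_gap"])
p,d=optics.camera("scene")
a=cv2.resize(p[135:170,235:295,::-1],None,fx=13,fy=13,interpolation=cv2.INTER_CUBIC); cv2.imwrite("pics/s9.png",np.clip(a*1.5,0,255).astype(np.uint8))
```

```text
11.75 [639.02 175.66 244.47] 0.4207508019131918 [ 0.09  0.24 -0.5 ] [-0.09  0.18 -0.03] 15.05642146018465
```

View pics/s9.png

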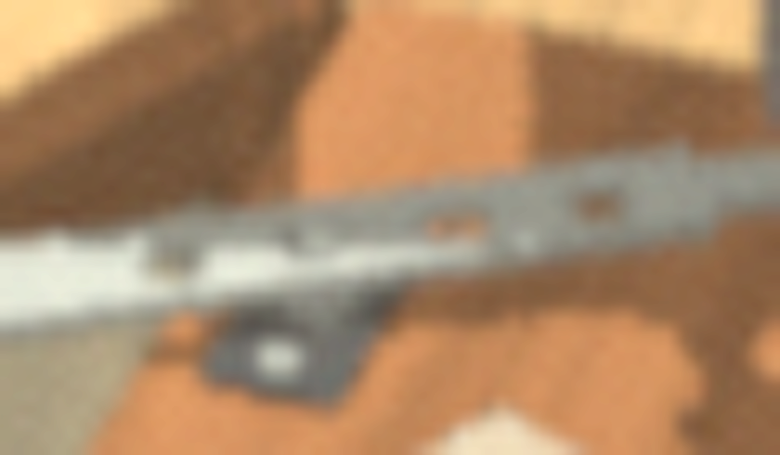

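The grey pin tip now fills hole 2 at (315,240) and the force is near zero. I'll lower the remaining 7 mm.

Emit:
jog_arm --deltas "0.2 0 1 0 10; 0.4 0 2 0 10; 0.5 0 3 0 10; 0.7 0 4 0 10; 0.8 0 5 0 10; 0.9 0 6 0 10; 1 0 7 0 10; 1 0 7.3 0 10; 1 0 7.3 0 10; 1 0 7.3 0 10"

```text
clock: 13.05
eef_pos: [640.1, 176.2, 237.9]
eef_rot: [3.141, -0.001, 0.421]
wrist_force: [-2.8, -0.5, 6.0]
finger_gap: 15.5
```

Run:
```python
from bar import *
s=manip.read_state();print(s["clock"],s["eef_pos"],s["eef_rot"][2],s["wrist_force"],s["moment"],s["finger_gap"])
p,d=optics.camera("scene")
a=cv2.resize(p[125:185,205:305,::-1],None,fx=8,fy=8,interpolation=cv2.INTER_CUBIC); cv2.imwrite("pics/s10.png",np.clip(a*1.5,0,255).astype(np.uint8))
```

```text
13.05 [640.09 176.15 237.89] 0.4207676376259706 [-2.85 -0.54  6.03] [-0.28  0.85 -0.01] 15.491348062041329
```

View pics/s10.png

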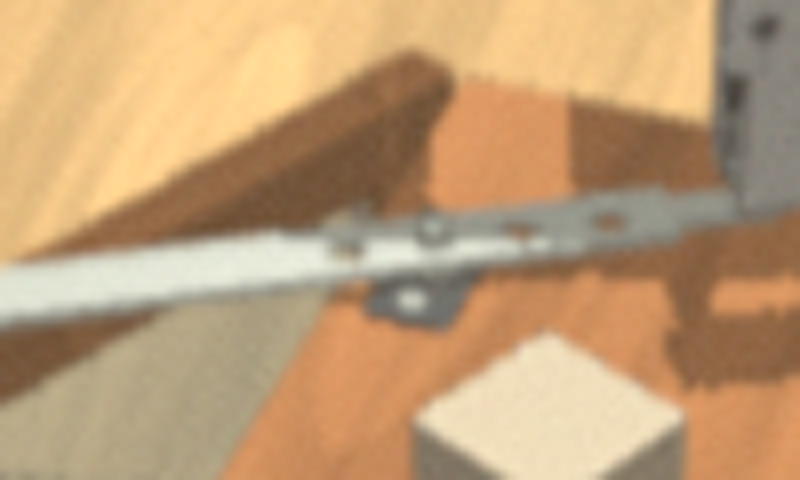

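The pin stands through hole 2 at (433,228), and the 6 N upward force shows contact. I'll open and retreat straight up.

Emit:
jog_arm --deltas "0 0 0 0 20; 0 0 0 0 28; 0 0 0 0 40; 0 0 0 0 40; 0 0 0 0 40; 0 0 -10 0 40; 0 0 -30 0 40; 0 0 -60 0 40; 0 0 -100 0 40; 0 0 -140 0 40"

```text
clock: 14.35
eef_pos: [639.7, 176.0, 379.4]
eef_rot: [3.141, -0.001, 0.421]
wrist_force: [0.0, -0.7, 0.0]
finger_gap: 40.0
```

Emit:
jog_arm --deltas "0 30 -10 0 40; 0 80 -10 0 40; 0 135 -10 0 40; 0 190 -10 0 40; 0 245 -10 0 40; 0 300 -10 0 40; 0 350 -10 0 40; 0 370 -10 0 40; 0 370 -10 0 40; 0 370 -10 0 40"

```text
clock: 15.6
eef_pos: [754.4, -152.3, 368.7]
eef_rot: [3.125, -0.023, 0.423]
wrist_force: [-1.2, -0.0, 0.3]
finger_gap: 40.4
```

Run:
```python
from bar import *
s=manip.read_state();print(s["clock"],s["eef_pos"],s["wrist_force"],s["finger_gap"])
p,d=optics.camera("scene")
np.save("s11d.npy",d)
a=cv2.resize(p[110:210,160:310,::-1],None,fx=5,fy=5,interpolation=cv2.INTER_CUBIC); cv2.imwrite("pics/s11.png",np.clip(a*1.4,0,255).astype(np.uint8))
p2,d2=optics.camera("top");cv2.imwrite("pics/t11.png",p2[:,:,::-1])
al=0
along,acr,m,X0,h=bar(p,d,.46,0)
for a0 in range(30,240,20):
    k=m&(along>a0)&(along<a0+20)&(acr>-9)&(acr<7); e=X0[k,2]-222; e=e[abs(e)<12]; print(a0,len(e),np.median(e) if len(e) else 0)
w=.4206;u=np.array([np.cos(w),np.sin(w)]);P=pw+Rz@(piv(.46,b)-PIN)
q=proj("scene",[[*(P+L[i]*u),222] for i in L]+[[*(P+238*u),251],[*pw,229]]);print(((q-[160,110])+.5)*5-.5)
print("top",proj("top",[[*(P+L[i]*u),222] for i in L]+[[*(P+238*u),251],[*P,222]]))
```

```text
15.6 [ 754.42 -152.31  368.69] [-1.16 -0.04  0.29] 40.366817645470526
30 40 1.1477444811876012
50 40 0.5483940142476627
70 39 1.4293702818016527
90 38 0.4732757278694635
110 34 0.5255258259961124
130 37 1.3792504313322524
150 36 1.0144207446055589
170 36 0.5075380380532124
190 18 0.03277900981072435
210 0 0
230 0 0
[[442.71 230.43]
 [497.36 223.41]
 [551.56 216.46]
 [605.3  209.59]
 [699.4  145.42]
 [496.72 210.87]]
top [[220.44 246.34]
 [216.3  236.05]
 [212.21 225.85]
 [208.16 215.76]
 [198.84 195.82]
 [240.99 297.1 ]]
```

View pics/s11.png

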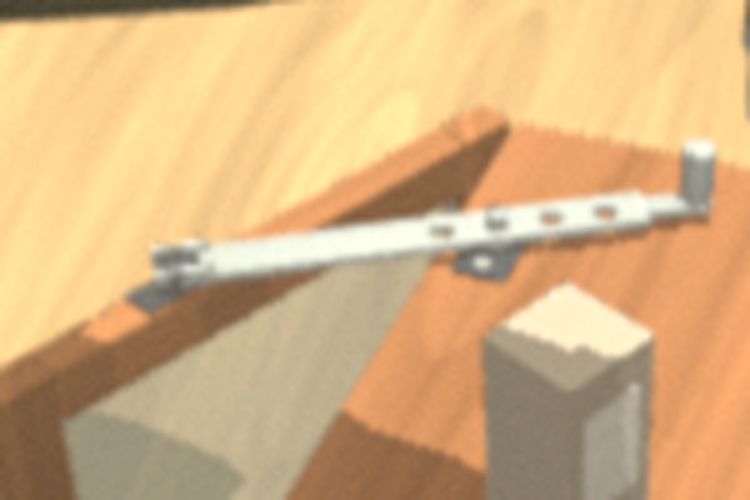

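View pics/t11.png

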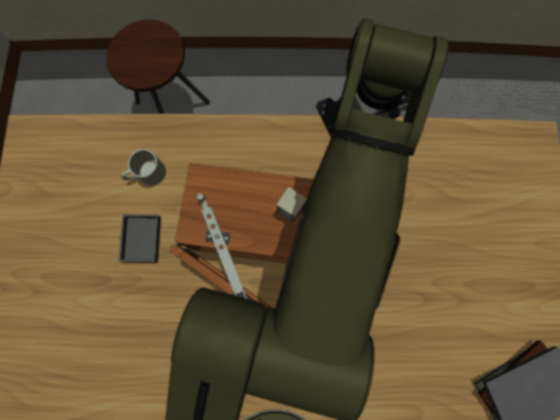

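The scene view shows the stay flat, with the pin through the second hole at (497,215) and the knob free at (698,165). The top view shows the carton, mug and tray where they were, and the arm clear. I'll sign off.

```bash
python3 -c "
from cell import manip,workorder
s=manip.read_state();print(s['clock'],max(abs(x) for x in s['qd']));workorder.sign_off()"
```

```text
15.7 0.006264255995898481
the job is handed in; nothing more can be done
```

The job is done and handed in at 15.7 s. I gripped the knob, lifted the stay off the pin, drew the door in, and lowered the second hole from the door over the pin. Then I let go and moved the arm clear.

**What the last checks showed:**
- **Fit:** the scene picture shows the pin standing through hole 2. The hole positions match those computed for a door opening of 0.46 rad.
- **Stay flat:** its height is even along the bar, within about 1 mm of the fully seated height, the same as at the start.
- **Surroundings:** the carton, mug and tray look unmoved. The arm hides the screwdriver in the last top picture and I did not check it separately, but the arm passed well above it.
- **Forces:** the highest wrist reading was about 7 N, at seating, and it was near zero after release.

**What disagreed:**
- **Hole offset:** before lowering, the hole pixels lay 1–3 mm to one side of the prediction. I put this down to the bar's thickness partly hiding the holes, and the pin then went in with almost no force.
- **Final retreat:** the arm reached the edge of its range, so the tool ended slightly tilted. It was clear of everything and touching nothing.

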